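# Show a capacitor on a free-running tray shuttle to the bench camera

### The job

Lift the tray by its blue handle, hold it a few centimetres above the lens of the upward-looking inspection camera, and by tilting it let the loose shuttle with the capacitor standing on it run out from the yellow end and stay in the middle of the tray, over the clear window above the lens, for a good four seconds without a break. Then let the shuttle run gently to the green end, set the tray down squarely in the middle of the blue mat with the shuttle still at the green end, and let go. Move the shuttle only by tilting the lifted tray, do not touch or topple the capacitor, let the shuttle run hard into the ends, drop the tray or knock the camera, and leave the tape, jar and heat sink alone.

Things in the scene. Friction and masses are not known exactly. Their poses are not given: they have to be found in the camera images.
- tray: Narrow grey tray, 316 mm long (its own y) by 60 mm wide (its x), about 0.4 kg, loose, with a bridge handle over its middle. Starts flat on the bench on rubber feet, yellow end wall at -y, green at +y. Origin: centre of its underside (of the feet). Side walls 22 mm high, end walls 50 mm. Two rails inside carry the shuttle along y.
- handle (a point): Centre of the tray's blue handle bar, 102 mm above the underside over the tray's middle. The bar runs along the tray's x, 60 mm free between two thin posts, 14 mm thick along the tray's y, 26 mm high (89 to 115 mm above the underside). Grip it from above, fingers closing along the tray's y, so that the flat bar stands square between the pads. Axes as tray.
- window (a point): Centre of the clear window, 70 mm long, in the tray's floor at the tray's middle, 10 mm above the underside. Axes as tray.
- seat (a point): Middle of the loose-running shuttle's plate, where the capacitor stands: at tray y = -120 mm (yellow end, start), 0 (over the window, about 19 mm above the underside), +120 mm (green end). The shuttle: orange-rimmed plate 60 mm long (y), 46 mm wide, 0.12 kg, rim 8 mm high around a 40 by 42 mm seat.
- hump (a point): Top of the two rails at the middle. They are humped (radius 2 m, 0.06 rad steep at the ends) and the shuttle runs on them almost without friction: with y its place along the tray, dy2/dt2 = 4.9 y - 9.8 t (m, s, rad), t = angle by which the tray's +y end is raised. It runs off to an end unless the tilt is corrected all the time; it leaves an end only at over 0.06 rad.
- capacitor: Loose upright can capacitor, dark blue with two white stripes, 36 mm in diameter, 46 mm high, about 0.12 kg (varies by a third), standing in the shuttle's rim with 2 to 3 mm of play; it rides with the shuttle, topples if the tray is tilted or jolted hard. Origin: centre of its underside.
- lens (a point): Centre of the lens on the flat top of the fixed inspection camera, a grey box 110 by 110 mm and 60 mm high that looks straight up; this point is on its top face, 60 mm above the bench.
- camera: The same inspection camera box, fixed to the bench; origin: centre of its underside.
- mat: Fixed blue mat, 120 mm (its x) by 340 mm (its y), 2 mm thick, where the tray is to be set down, with the tray's long side along the mat's long side, either end first. Origin: centre of its underside.
- tape: Bystander: black roll of tape lying flat, 76 mm in diameter, 20 mm high; origin: centre of its underside.
- jar: Bystander: small amber jar, 64 mm in diameter, 60 mm high; origin: centre of its underside.
- heatsink: Bystander: finned aluminium heat sink, 60 by 80 mm, 30 mm high; origin: centre of its underside.

How it is judged:
On the way:
1. the shuttle stays in the middle of the tray (within 15 mm), with the tray held 10 to 130 mm above the lens and its middle within 35 mm of it sideways, for 4 s (y of seat in the frame of tray between -0.015 and 0.015 m and horizontal distance between tray and lens below 0.035 m and z of tray in the frame of lens between 0.01 and 0.13 m and contact force between tray and camera below 0.1 N), for 4 s.
At the end, for the whole second after the job is handed in: The tray stands flat and released on the mat, its middle within 30 mm of the mat's middle and its long side within 0.15 rad of the mat's; the shuttle is at rest within 20 mm of the green bumper with the capacitor upright on its seat (y of seat in the frame of tray above 0.1 m and horizontal distance between capacitor and seat below 0.01 m and angle between capacitor's own z axis and vertical below 0.1 rad and horizontal distance between tray and mat below 0.03 m and angle between the y axis of tray and the y axis of mat, either way round below 0.15 rad and angle between tray's own z axis and vertical below 0.04 rad and height (world z) of tray below 0.01 m and linear speed of each of capacitor, tray below 0.03 m/s); the robot touches nothing.
It fails at once if the shuttle runs fast into an end (the capacitor over 0.32 m/s within 20 mm of a bumper, with the tray itself nearly still) ((y of seat in the frame of tray above 0.1 m or y of seat in the frame of tray below -0.1 m) and linear speed of capacitor above 0.32 m/s and linear speed of tray below 0.08 m/s).
It fails at once if the capacitor topples or leaves the shuttle, or the tray is dropped or slammed down (over 0.25 m/s within 20 mm of the bench) (distance between capacitor and seat above 0.02 m or angle between capacitor's own z axis and vertical above 0.4 rad or (height (world z) of tray below 0.02 m and linear speed of tray above 0.25 m/s)).
It fails at once if the robot touches the capacitor, or the shuttle is shifted off its end while the tray stands on the bench (contact force between any of the fingers, the arm and capacitor above 0.3 N or (y of seat in the frame of tray between -0.08 and 0.08 m and height (world z) of tray below 0.008 m)).
It fails at once if the tray or the robot knocks the camera (more than 3 N) (contact force between any of tray, the arm, the fingers and camera above 3 N).
It fails at once if the tape, jar or heat sink is moved more than 20 mm (distance of any of tape, jar, heatsink from where it was at the start of the episode above 0.02 m).
It also fails if it takes over 72 s, if anything falls off the work surface, if the arm or the gripper's body presses on something with over 40 N, if the wrist force passes 120 N, or if a joint passes its speed limit or range.

### The arm

A 6-joint arm with a two-finger parallel gripper is mounted at the origin on the work surface. World frame = base frame: x ahead of the robot, y to its left, z up, the work surface at z = 0. Lengths are in m, angles in rad, forces in N, time in s.
With the tool pointing down it reaches from about 0.25 to 0.8 m from the base axis. Payload 8.5 kg.
Tool frame: the origin (TCP) lies between the finger pads; the fingertips stand 14 mm ahead of it and the grasp point (between the pads) lies 5 mm behind it; z points along the fingers, y is the line along which they close (so a half turn about z gives the same grasp; the last joint's range is limited). The gripper opens to 85 mm and grips with 20 to 120 N. Pads are 22 mm wide; open, the fingers measure 114 mm over their backs; the gripper's body (76 mm by 85 mm) begins 54 mm behind the grasp point. The pads swing forward as they close: fully open they stand 13 mm farther back than shut.
Start: joints at [-1.29, 0.238, -0.013, 1.319, 0, 1.571], TCP at [0.145, -0.504, 0.245] pointing down, gripper open.
Joint ranges: [-2.66, 2.66], [-1.03, 1.9], [-1.14, 1.46], [-1.82, 2.27], [-1.45, 1.34], [-3.14, 3.14]. Speed limits (rad/s): [2.22, 2.22, 2.79, 3.14, 3.14, 3.14].

### API

Orientations are given as a unit quaternion [w, x, y, z].
In Python, from bench import monitor, optics, r, spot_in, cut_out, spot_point gives the robot as it stands.
- The arm moves only by the tool apply_moves, never from a script. Its argument "increments" is a list that holds one entry, the list of rows, each a list of 5 numbers: the shift along the world's x, y, z in mm, then the turn about the world's z in degrees, then the opening, from -1 (shut) to 1 (fully open). In form: [[[x, y, z, turn, jaw], ...]]. A call has 1 to 12 rows; each row shifts and turns the commanded pose from where the row before left it; what a row does not reach is not made up. A row lasts 1/8 s, in which the tool goes at most 62.5 mm and 10.7 degrees, less where a joint would pass 70% of its speed; a pose out of reach is approached as far as the arm can. A call is refused whole if a number of a shift passes 62.5 or a number of a turn 10.7, either way. A call with a gripper value outside its range is refused whole. The fingers move at their own pace and stop on an object; "force" is the grip in N (left out, the last holds). Time passes only in rows, so rows that do not move let the fingers close. It gives the time, the measured TCP pose, the force, the opening and the grip force at its end, in the units of the state.
- monitor.sense(): the state, without advancing time (a new reading comes with each control period).
- optics.get_image(name): name is "scene" or "top"; returns a dict with "image" (480x640x3 uint8, red, green, blue), "z_map" (480x640 float32, m along the optical axis (not along the pixel's ray), 0 where there is no reading), "fov_y" (degrees; the focal length in pixels is half the picture's height over the tangent of half this angle, whatever the lens; pixels are square), "cx", "cy" (the principal point, pixels), "extrinsics" (4x4, takes a point from camera to world coordinates). Camera axes: x right, y up, looking along -z (the intrinsics and any distortion apply to the point x, -y, -z); pixel columns grow to the right and rows downward; lengths in m; the calibration is good to about 2 mm. A picture is of the moment at which its call begins.
- r.sign_off(): hands the job in; it is judged then, once.
Trained networks look in a picture, given as the dict that the camera call returned (one of the last four; its "shot" number tells which), for a name from the list of things; names that differ only in an ending like _2 or _b are one class to them, and where a whole thing is asked for, a point or a joint stands for the part that bears it (a point fixed in the world has none). Each returns a list of dicts, best first, with "p" (0 to 1); they miss things now and then, are a little off and sometimes report something else, mostly with a low value. They report only what shows in the picture. A call takes as long as a camera call.
- spot_in(picture, thing): "centre" ([x, y, z] in m, in the coordinates of the camera as it stood for that picture, good to about 4 mm: the middle of the surface that is visible of it).
- cut_out(picture, thing): "pixels" (480x640 bool, what is visible of it).
- spot_point(picture, thing): "centre" ([x, y, z] in m, in the coordinates of the camera as it stood for that picture, good to about 4 mm: a listed point, or the origin of a listed thing).
The state is a dict: "t": time; "joints": joint angles; "joint_vel": joint speeds; "joint_efforts": joint torques, N m; "position": TCP position; "ee_rot": TCP orientation; "wrist_force": force on the tool from outside, world axes, zero at the start; "moment": the same for the moment, N m; "gripper_width": opening from 0.0 (shut) to 1.0 (fully open); "finger_force": force on a finger pad.
Only numpy, scipy, OpenCV 4.12 (cv2) and the standard library are available. Lean on these libraries where they do the work, as an engineer would, in place of code of your own. Each camera call takes 0.05 s, during which the arm holds its last target. There are 200 camera calls.

## Working session

There is one attempt and no reset: what is moved stays moved. The work goes in short steps, Python scripts to look and compute and a tool call to move; the robot and the scene stay as the last step left them, time stands still between calls to the robot, and variables do not carry over. Pictures are saved under pics/ and viewed, at most 10 in all, crops included, and the job is handed in when it is done.

Besides the shell and the picture viewer there is one more tool, called as a command line: name --argument value ..., lists and objects as JSON in quotes. apply_moves: Moves the arm, as the interface text tells. Its arguments: {"type":"object","properties":{"increments":{"type":"array","items":{"type":"array","items":{"type":"array","items":{"type":"number"}}}},"force":{"type":"number"}},"required":["increments"]}

```bash
mkdir -p pics; cat > h.py <<'E'
import numpy as np, cv2
from bench import monitor, optics, r, spot_in, cut_out, spot_point
def W(p,c):
    E=np.array(p["extrinsics"]); return E[:3,:3]@np.array(c)+E[:3,3]
def px(p,w):
    E=np.array(p["extrinsics"]); c=E[:3,:3].T@(np.array(w)-E[:3,3]); f=240/np.tan(np.radians(p["fov_y"])/2)
    return p["cx"]+f*c[0]/-c[2], p["cy"]-f*c[1]/-c[2]
def grid(p):
    """world xyz for every pixel"""
    E=np.array(p["extrinsics"]); f=240/np.tan(np.radians(p["fov_y"])/2); z=p["z_map"]
    v,u=np.mgrid[:480,:640]; c=np.stack([(u-p["cx"])*z/f,-(v-p["cy"])*z/f,-z],-1)
    return c@E[:3,:3].T+E[:3,3]
E
python3 - <<'E'
from h import *
s=monitor.sense(); print(s["t"],s["position"],s["ee_rot"])
for n in("scene","top"):
    p=optics.get_image(n); cv2.imwrite(f"pics/{n}0.png",p["image"][:,:,::-1])
    print(n,p["fov_y"],[k for k in p],np.array(p["extrinsics"]).round(3).tolist())
    for t in "tray handle window seat capacitor lens mat tape jar heatsink".split():
        q=spot_point(p,t); print(t,[(round(a["p"],2),W(p,a["centre"]).round(3).tolist()) for a in q[:2]])
print(monitor.sense()["t"])
E
```

```text
0.0 [ 0.14539435 -0.50407393  0.24467423] [-7.03093573e-04  9.90162494e-01  1.39920458e-01 -8.12510088e-05]
scene 51.51199157065892 ['image', 'z_map', 'fov_y', 'cx', 'cy', 'extrinsics', 'shot'] [[-0.49, -0.576, 0.654, 1.244], [0.871, -0.312, 0.379, 0.363], [-0.014, 0.756, 0.655, 0.752], [0.0, 0.0, 0.0, 1.0]]
tray [(0.83, [0.477, 0.205, 0.003])]
handle []
window [(0.55, [0.479, 0.201, -0.0])]
seat [(0.54, [0.466, 0.087, 0.017])]
capacitor [(0.84, [0.463, 0.092, 0.017]), (0.27, [0.479, 0.206, 0.017])]
lens [(0.97, [0.703, -0.061, 0.064])]
mat [(0.68, [0.459, -0.214, 0.002])]
tape [(0.59, [0.648, -0.183, 0.002])]
jar [(0.93, [0.669, -0.31, 0.003])]
heatsink [(0.76, [0.679, 0.322, -0.003])]
top 55.80766375987803 ['image', 'z_map', 'fov_y', 'cx', 'cy', 'extrinsics', 'shot'] [[0.029, 0.987, -0.156, 0.413], [-1.0, 0.029, 0.0, -0.009], [0.005, 0.155, 0.988, 1.044], [0.0, 0.0, 0.0, 1.0]]
tray [(0.84, [0.476, 0.208, -0.001]), (0.71, [0.676, 0.327, 0.002])]
handle [(0.93, [0.479, 0.21, 0.106])]
window [(0.6, [0.481, 0.21, 0.01])]
seat [(0.54, [0.461, 0.09, 0.021])]
capacitor [(0.73, [0.461, 0.089, 0.018]), (0.49, [0.454, -0.207, 0.001])]
lens [(0.6, [0.704, -0.062, 0.062])]
mat [(0.7, [0.452, -0.206, 0.002]), (0.2, [0.482, 0.209, 0.01])]
tape [(0.92, [0.645, -0.187, -0.003])]
jar [(0.67, [0.666, -0.315, 0.001])]
heatsink [(0.68, [0.677, 0.323, 0.002])]
1.1
```

```bash
ls; python3 -c "
import cv2,numpy as np
a=[cv2.imread(f'pics/{n}0.png') for n in('scene','top')]
cv2.imwrite('pics/both0.png',cv2.resize(np.vstack(a),(533,600*800//800))) if 0 else cv2.imwrite('pics/both0.png',cv2.resize(np.hstack(a),(800,300)))"
```

```text
h.py
pics
```

View pics/scene0.png

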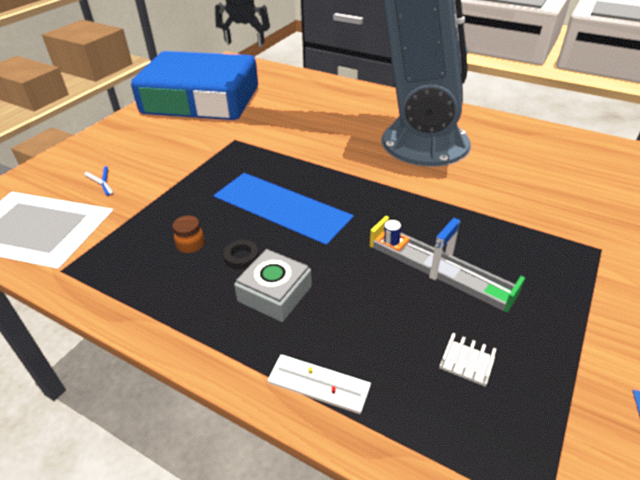

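View pics/top0.png

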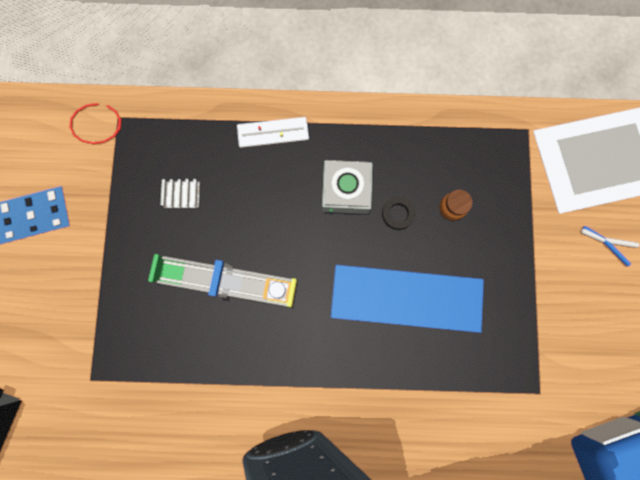

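The pictures show the tray in the left middle of the top view, with the handle at about px (218,278) and the yellow end at (292,292). The lens is at (347,183) and the mat at about (408,298). In the scene view the capacitor stands at (392,233). I'll start moving and check joint 6's sense.

apply_moves --increments '[[[40, 15, 0, 10.7, 1], [40, 20, 0, 10.7, 1], [40, 25, 0, 10.7, 1], [40, 30, 0, 10.7, 1], [40, 35, 0, 10.7, 1], [30, 40, 0, 10.7, 1], [20, 50, 0, 10.7, 1], [20, 50, 0, 10.7, 1], [10, 50, 0, 10.7, 1], [10, 50, 0, 10.7, 1], [10, 50, 0, 10.7, 1], [5, 50, 0, 10.7, 1]]]'

```text
t: 2.6
position: [0.4508, -0.0377, 0.2454]
ee_rot: [0.0, 0.302, 0.953, 0.0]
wrist_force: [0.7, -1.1, -0.1]
gripper_width: 1.003
finger_force: 0.0
```

```bash
python3 - <<'E'
from h import *
s=monitor.sense(); print(s["t"],s["position"],s["joints"],s["ee_rot"])
for n in("top","scene"):
    p=optics.get_image(n); G=grid(p); hsv=cv2.cvtColor(p["image"],cv2.COLOR_RGB2HSV)
    print(n,[(t,round(a["p"],2),W(p,a["centre"]).round(4).tolist()) for t in("handle","lens","mat","seat","tray") for a in spot_point(p,t)[:1]])
    m=cut_out(p,"mat")[0]["pixels"]; P=G[m&(p["z_map"]>0)]; P=P[abs(P[:,2])<.01]
    print("mat",cv2.minAreaRect(P[:,:2].astype(np.float32)*1000))
    m=cut_out(p,"tray")[0]["pixels"]&(p["z_map"]>0)
    P=G[m]; print("tray z",np.percentile(P[:,2],[1,50,99]))
    b=P[(P[:,2]>.085)&(P[:,2]<.13)]; print("bar",len(b),cv2.minAreaRect(b[:,:2].astype(np.float32)*1000),np.median(b[:,:2],0),np.percentile(b[:,2],95))
    b=P[(P[:,2]>.0)&(P[:,2]<.06)]; print("tray",cv2.minAreaRect(b[:,:2].astype(np.float32)*1000))
print(monitor.sense()["t"])
E
```

```text
2.6 [ 0.45080142 -0.03774084  0.24540591] [-8.34717137e-02  1.13342048e-01 -1.70156382e-01  1.28668970e+00
 -8.17979047e-05  5.30105215e-01] [3.05606011e-04 3.01998613e-01 9.53308315e-01 2.74641357e-05]
top [('handle', 0.59, [0.4785, 0.2095, 0.104]), ('lens', 0.7, [0.7031, -0.0615, 0.0602]), ('seat', 0.64, [0.4606, 0.0916, 0.0189]), ('tray', 0.88, [0.4787, 0.2072, 0.0029])]
mat ((443.79473876953125, -323.77838134765625), (107.34262084960938, 120.4361572265625), 86.4945297241211)
tray z [0.00347716 0.01131436 0.11747031]
bar 339 ((477.8872985839844, 207.32484436035156), (15.280129432678223, 71.26181030273438), 80.64537048339844) [0.47695735 0.20522735] 0.11812007505508379
tray ((478.3235168457031, 215.48074340820312), (299.46209716796875, 68.80979919433594), 82.35579681396484)
scene [('lens', 0.85, [0.7055, -0.0597, 0.0619]), ('mat', 0.6, [0.4589, -0.2073, 0.0026]), ('seat', 0.76, [0.464, 0.0884, 0.0183]), ('tray', 0.69, [0.4577, -0.2071, 0.0035])]
mat ((453.3711853027344, -206.55467224121094), (344.17755126953125, 128.30535888671875), 86.06327056884766)
tray z [0.00322053 0.01517032 0.11574904]
bar 344 ((483.27008056640625, 208.81863403320312), (14.396870613098145, 72.64815521240234), 80.89099884033203) [0.49199212 0.2103933 ] 0.11643301553256664
tray ((460.82000732421875, 213.28721618652344), (316.849609375, 118.77389526367188), 79.15753936767578)
3.4
```

apply_moves --increments '[[[4, 50, 0, 8.8, 1], [6, 50, 0, 8.8, 1], [6, 50, 0, 8.9, 1], [6, 48, 0, 0, 1], [6, 48, 0, 0, 1], [0, 0, 0, 0, 1], [0, 0, -30, 0, 1], [0, 0, -30, 0, 1], [0, 0, -10, 0, 1]]]' --force 100

```text
t: 4.53
position: [0.4776, 0.2056, 0.1739]
ee_rot: [-0.001, 0.079, 0.997, -0.001]
wrist_force: [0.0, 0.7, 0.3]
gripper_width: 1.0
finger_force: 0.0
```

```bash
python3 - <<'E'
from h import *
s=monitor.sense(); print(s["t"],s["position"],s["joints"],s["ee_rot"])
ims=[]
for n in("top","scene"):
    p=optics.get_image(n)
    print(n,[(t,round(a["p"],2),W(p,a["centre"]).round(4).tolist()) for t in("handle","seat") for a in spot_point(p,t)[:1]])
    u,v=map(int,px(p,[.479,.2085,.13])); ims.append(cv2.resize(p["image"][v-75:v+75,u-75:u+75,::-1],(400,400),interpolation=cv2.INTER_CUBIC))
cv2.imwrite("pics/grasp.png",np.hstack(ims))
E
```

```text
4.525 [0.47756726 0.20559008 0.17387573] [ 4.06654852e-01  2.65792302e-01 -1.62820348e-01  1.14488309e+00
 -2.47778897e-04  5.64512651e-01] [-1.13586136e-03  7.88467346e-02  9.96885829e-01 -7.39509206e-04]
top [('handle', 0.62, [0.4818, 0.2091, 0.105]), ('seat', 0.66, [0.461, 0.0919, 0.0201])]
scene [('handle', 0.95, [0.4796, 0.2083, 0.1036]), ('seat', 0.47, [0.4654, 0.0879, 0.0159])]
```

View pics/grasp.png

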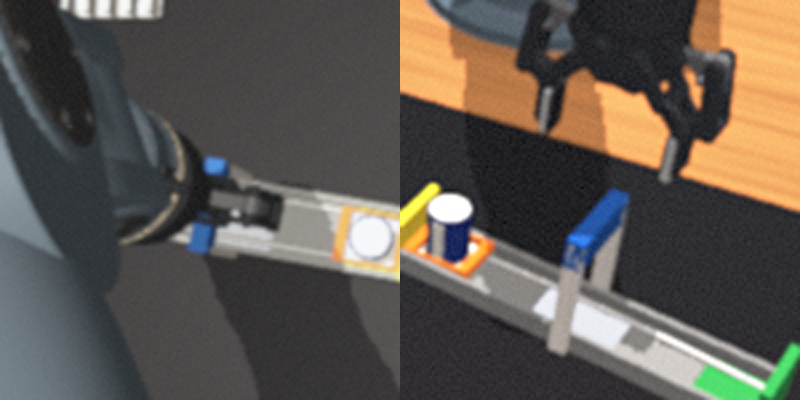

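The gripper stands squarely over the bar: in the crops the fingers straddle the blue bar at (605,220) on the right. The descent comes next.

apply_moves --increments '[[[2, 3, -10, 0, 1], [0, 0, -25, 0, 1], [0, 0, -25, 0, 1], [0, 0, -16, 0, 1], [0, 0, 0, 0, 1], [0, 0, 0, 0, 0.4], [0, 0, 0, 0, 0.2], [0, 0, 0, 0, 0.0], [0, 0, 0, 0, -0.3], [0, 0, 0, 0, -1], [0, 0, 0, 0, -1], [0, 0, 0, 0, -1]]]' --force 100

```text
t: 6.32
position: [0.4808, 0.2096, 0.0997]
ee_rot: [0.0, 0.079, 0.997, 0.0]
wrist_force: [0.5, -1.4, 5.8]
gripper_width: 0.148
finger_force: 98.2
```

apply_moves --increments '[[[0, 0, 5, 0, -1], [0, 0, 10, 0, -1], [0, 0, 15, 0, -1], [0, 0, 20, 0, -1], [0, 0, 20, 0, -1], [0, 0, 20, 0, -1], [0, 0, 15, 0, -1], [0, 0, 10, 0, -1], [0, 0, 5, 0, -1], [0, 0, 0, 0, -1], [0, 0, 0, 0, -1]]]'

```text
t: 7.7
position: [0.4802, 0.2095, 0.2187]
ee_rot: [-0.0, 0.079, 0.997, -0.0]
wrist_force: [0.5, 0.6, -6.6]
gripper_width: 0.146
finger_force: 97.6
```

```bash
python3 - <<'E'
from h import *
s=monitor.sense(); print(s["t"],s["position"],s["ee_rot"],s["wrist_force"],s["moment"])
p=optics.get_image("scene");G=grid(p)
print([(t,round(a["p"],2),W(p,a["centre"]).round(4).tolist()) for t in("handle","seat","capacitor","tray") for a in spot_point(p,t)[:1]])
m=cut_out(p,"tray")[0]["pixels"]&(p["z_map"]>0)
u,v=map(int,px(p,[.479,.2085,.15])); cv2.imwrite("pics/lift.png",cv2.resize(p["image"][v-100:v+100,u-120:u+120,::-1],(720,600),interpolation=cv2.INTER_CUBIC))
np.savez("lift.npz",G=G,m=m,im=p["image"])
# tilt from floor / wall tops
d=np.array([np.cos(np.radians(81)),np.sin(np.radians(81))]); T=np.array(s["position"])
L=(G[:,:,:2]-T[:2])@d; X=(G[:,:,:2]-T[:2])@np.array([d[1],-d[0]]); Z=G[:,:,2]-(T[2]-.0997)
k=m&(abs(X)<.045)&(abs(L)<.17)&(Z>-.02)&(Z<.06)
for lo in np.arange(-.16,.16,.032):
    q=k&(L>=lo)&(L<lo+.032); print(round(lo+.016,3),q.sum(),np.percentile(Z[q],[5,25,50,75,95]).round(4))
E
```

```text
7.7 [0.48020829 0.20951099 0.2186697 ] [-4.72938196e-04  7.85353267e-02  9.96911184e-01 -2.63829321e-04] [ 0.53361126  0.58655162 -6.59874581] [ 0.30787937 -0.04065088 -0.04234723]
[('handle', 0.7, [0.4815, 0.2103, 0.2188]), ('seat', 0.59, [0.4629, 0.0865, 0.1354]), ('capacitor', 0.89, [0.46, 0.092, 0.1349]), ('tray', 0.62, [0.4751, 0.2064, 0.1204])]
-0.144 382 [0.0071 0.019  0.0241 0.0419 0.05  ]
-0.112 212 [0.0074 0.0138 0.0204 0.023  0.025 ]
-0.08 455 [0.0053 0.0073 0.0133 0.0203 0.0244]
-0.048 421 [0.0049 0.0071 0.0113 0.0174 0.0222]
-0.016 385 [0.0051 0.0085 0.0172 0.0298 0.0513]
0.016 597 [0.0057 0.0079 0.0145 0.0221 0.0511]
0.048 476 [0.0055 0.0073 0.0113 0.0174 0.0224]
0.08 507 [0.0054 0.0074 0.0111 0.0181 0.0228]
0.112 527 [0.0061 0.0081 0.011  0.018  0.023 ]
0.144 574 [0.0062 0.0097 0.0198 0.0395 0.051 ]
```

View pics/lift.png

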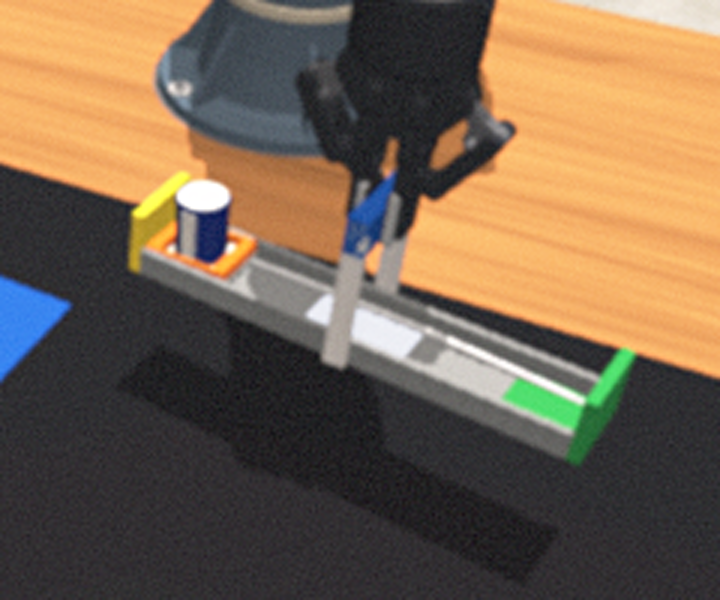

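The picture shows the tray level, with the capacitor at crop px (203,222) on the orange shuttle at the yellow end. I'll carry it to a run-up place with its y along world y. Acceleration stays low so the shuttle remains at its end.

apply_moves --increments '[[[6, -4, 0, 0, -1], [12, -8, 0, 0, -1], [18, -12, 0, 0, -1], [24, -16, 0, 1.5, -1], [24, -20, 0, 1.5, -1], [24, -24, 0, 1.5, -1], [24, -28, 0, 1.5, -1], [24, -32, 0, 1.5, -1], [24, -32, 0, 1.5, -1], [20, -32, 0, 0, -1], [16, -32, 0, 0, -1], [8, -32, 0, 0, -1]]]'

```text
t: 9.5
position: [0.7057, -0.0652, 0.2181]
ee_rot: [-0.0, 0.001, 1.0, -0.0]
wrist_force: [-0.0, -0.3, -6.6]
gripper_width: 0.144
finger_force: 97.6
```

apply_moves --increments '[[[0, -32, 0, 0, -1], [0, -32, 0, 0, -1], [0, -28, 0, 0, -1], [0, -20, 0, 0, -1], [0, -12, 0, 0, -1], [0, -4, 0, 0, -1], [0, 0, 0, 0, -1], [0, 0, 0, 0, -1]]]'

```text
t: 10.5
position: [0.7046, -0.1895, 0.2194]
ee_rot: [0.0, -0.0, 1.0, 0.0]
wrist_force: [0.0, -0.2, -6.3]
gripper_width: 0.15
finger_force: 97.6
```

```bash
cat > trk.py <<'E'
from h import *
def meas(off=0.,save=None):
    """shuttle y along the tray (tray y = world y), from orange rim, and the state at the shot"""
    s=monitor.sense(); p=optics.get_image("scene"); im=p["image"]; T=np.array(s["position"])
    E=np.array(p["extrinsics"]); f=240/np.tan(np.radians(p["fov_y"])/2)
    v,u=np.mgrid[:480,:640]; d=np.stack([(u-p["cx"])/f,-(v-p["cy"])/f,-np.ones(u.shape)],-1)@E[:3,:3].T
    k=(T[2]-.0997+.027-E[2,3])/d[...,2]; P=d*k[...,None]+E[:3,3]-T      # on the rim's plane
    G=grid(p)-T
    hsv=cv2.cvtColor(im,cv2.COLOR_RGB2HSV)
    near=(abs(P[...,0])<.05)&(abs(P[...,1])<.17)&(abs(G[...,0])<.05)
    m=cv2.inRange(hsv,(5,130,120),(19,255,255))>0; m&=near&(G[...,2]<-.055)
    y=P[...,1][m]; o=np.nan
    if len(y)>20: o=np.mean(np.percentile(y,[4,96]))
    b=cv2.inRange(hsv,(105,90,20),(130,255,140))>0; b&=near&(G[...,2]<-.03)&(G[...,2]>-.085)
    yb=G[...,1][b]
    if save: cv2.imwrite(save,im[:,:,::-1])
    return dict(t=s["t"],p=T,o=o-off,n=len(y),span=np.ptp(np.percentile(y,[4,96])) if len(y)>20 else 0,b=np.median(yb) if len(yb)>5 else np.nan,nb=len(yb),M=np.array(s["moment"]),q=s["ee_rot"],F=s["wrist_force"],pic=p)
E
python3 - <<'E'
from trk import *
for i in range(3):
    a=meas(save="pics/run.png"); print(a["t"],a["p"].round(4),"o",a["o"],a["n"],a["span"],"b",a["b"],a["nb"],a["M"].round(3),np.round(a["q"],4))
p=a["pic"];print([(t,round(c["p"],2),W(p,c["centre"]).round(4).tolist()) for t in("seat","capacitor","lens") for c in spot_point(p,t)[:1]])
im=cv2.imread("pics/run.png");u,v=map(int,px(p,a["p"]-[0,0,.06])); cv2.imwrite("pics/run_c.png",cv2.resize(im[max(v-90,0):v+90,max(0,u-120):u+120],(800,600)))
# sim
def sim(rows,w=2.21,v=0,lag=.04):
    p=pc=0.;s=-.12;sv=0;pv=0;h=.001;out=[]
    for k in rows:
        for i in range(125):
            pc+=k/125e3; pn=p+(pc-p)*h/lag; pv=(pn-p)/h; p=pn
            sv+=w*w*(s-p)*h; s+=sv*h
            if s-p<-.12: s=p-.12; sv=max(sv,pv)
        out.append((round(p*1e3),round((s-p)*1e3),round(sv*1e3),round((s+sv/w-p)*1e3)))
    return out
for R in([8,16,24,28,28,28,0,-22,-6,0,0,0],[8,16,24,28,28,28,0,-26,-6,0,0,0]): print(*sim(R))
E
```

```text
10.5 [ 0.7046 -0.1895  0.2194] o -0.11473077823740022 207 0.06467818389347235 b -0.10738265029103294 198 [ 0.306 -0.049  0.028] [ 1.e-04 -4.e-04  1.e+00  1.e-04]
10.55 [ 0.7046 -0.1894  0.2195] o -0.11504130346642776 208 0.06513997730920681 b -0.10689612631964118 201 [ 0.402 -0.036 -0.006] [ 1.e-04 -5.e-04  1.e+00  0.e+00]
10.6 [ 0.7046 -0.1896  0.2194] o -0.11467503223918582 213 0.06394538458511327 b -0.10726225300204187 196 [ 0.387 -0.025  0.035] [ 0.e+00 -4.e-04  1.e+00 -0.e+00]
[('seat', 0.5, [0.7098, -0.3108, 0.136]), ('capacitor', 0.89, [0.7024, -0.3106, 0.134])]
(6, -120, 61, -92) (19, -120, 125, -63) (41, -120, 189, -34) (67, -120, 223, -19) (95, -120, 224, -19) (123, -120, 224, -19) (132, -105, 155, -35) (117, -74, 99, -29) (106, -54, 61, -26) (104, -46, 31, -32) (104, -44, 4, -42) (104, -45, -23, -55)
(6, -120, 61, -92) (19, -120, 125, -63) (41, -120, 189, -34) (67, -120, 223, -19) (95, -120, 224, -19) (123, -120, 224, -19) (132, -105, 155, -35) (114, -71, 100, -26) (102, -50, 64, -21) (100, -41, 37, -25) (100, -38, 13, -32) (100, -38, -10, -43)
```

View pics/run_c.png

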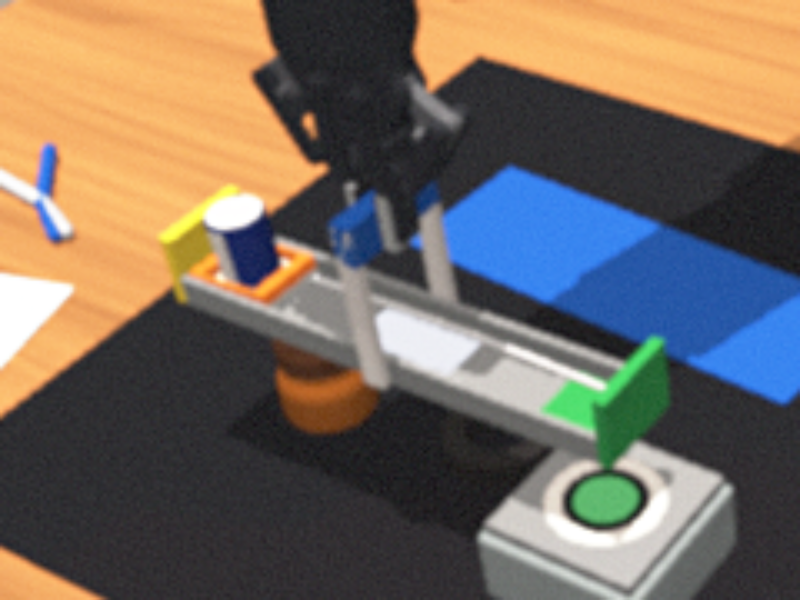

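The tracker works: it reads raw -114.8 mm at the end stop, so the offset is +5.2 mm, with 0.2 mm scatter. The move tool has no tilt axis. The tray's acceleration along its y is the equivalent input to the same equation, with p″ taking the place of 9.8·t. I'll therefore drive the shuttle by moving the tray, using a small filter to work out the corrections.

```bash
cat > kf.py <<'E'
import sys,json,os
from trk import *
OFF,LAG,w,TGT,h=.0052,.04,2.214,-.061,.005
n_next=int(sys.argv[1]); rows=[float(a) for a in sys.argv[2:]]
S=json.load(open("kf.json")) if os.path.exists("kf.json") else dict(x=[-.1895-.12,0,0],P=np.diag([1e-6,1e-6,9e-6]).tolist(),pc=-.1895,p=-.1895)
def step(x,P,p,pc,pc2,T):
    n=int(round(T/h))
    for i in range(n):
        pn=p+(pc+(pc2-pc)*(i+1)/n-p)*h/LAG; pv=(pn-p)/h; p=pn
        F=np.array([[1,h,0],[w*w*h,1,-w*w*h],[0,0,1]]); x=F@x+np.array([0,-w*w*p*h,0])
        if P is not None: P=F@P@F.T+np.diag([0,(.02)**2*h*h*20,1e-10])
        if x[0]-p<-.12: x[0]=p-.12; x[1]=max(x[1],pv)
    return x,P,p
x,P,p,pc=np.array(S["x"]),np.array(S["P"]),S["p"],S["pc"]
for k in rows: x,P,p=step(x,P,p,pc,pc+k/1e3,.125); pc+=k/1e3
for i in range(2):
    a=meas(OFF,save="pics/last.png"); pm=a["p"][1]; z=pm+a["o"]
    print(f"t {a['t']:.2f} p {pm:.4f} (model {p:.4f} cmd {pc:.4f}) x {a['p'][0]:.4f} y {a['o']*1e3:.1f} n {a['n']} span {a['span']*1e3:.0f} b {a['b']*1e3:.1f} pred {1e3*(x[0]-pm):.1f} Mx {a['M'][0]:.3f}")
    p=pm
    if a["n"]>30 and .05<a["span"]<.075:
        H=np.array([1,0,0]); Kg=P@H/(P[0,0]+1e-6); x=x+Kg*(z-x[0]); P=P-np.outer(Kg,H@P)
    x,P,p=step(x,P,p,pc,pc,.05)
json.dump(dict(x=x.tolist(),P=P.tolist(),p=p,pc=pc),open("kf.json","w"))
xi=lambda x:x[0]+x[1]/w-x[2]
print(f"now y {1e3*(x[0]-p):.1f} v {1e3*x[1]:.0f} bias {1e3*x[2]:.1f} xi-p {1e3*(xi(x)-p):.1f} xi-TGT {1e3*(xi(x)-TGT):.1f} sd {1e3*np.sqrt(np.diag(P)).round(5)}")
def end(d):
    y,_,q=step(x.copy(),None,p,pc,pc+d,.125); y,_,q=step(y,None,q,pc+d,pc+d,.125*(n_next-1)+.1); return xi(y),y[0]-q,q
e0,e1=end(0)[0],end(.01)[0]; goal=TGT+.6*(xi(x)-TGT); d=(goal-e0)/(e1-e0)*.01
print(f"SUGGEST first row {1e3*d:.1f}, then {n_next-1} zero rows -> xi-TGT {1e3*(end(d)[0]-TGT):.1f} y {1e3*end(d)[1]:.1f} p-TGT {1e3*(end(d)[2]-TGT):.1f}")
E
```

apply_moves --increments '[[[0, 5, 0, 0, -1], [0, 10, 0, 0, -1], [0, 15, 0, 0, -1], [0, 20, 0, 0, -1], [0, 25, 0, 0, -1], [0, 28, 0, 0, -1], [0, 28, 0, 0, -1], [0, 28, 0, 0, -1], [0, 28, 0, 0, -1], [0, 0, 0, 0, -1], [0, -28, 0, 0, -1], [0, -22, 0, 0, -1]]]'

```text
t: 12.3
position: [0.7044, -0.0538, 0.2194]
ee_rot: [0.0, -0.0, 1.0, -0.0]
wrist_force: [0.6, -0.1, -6.1]
gripper_width: 0.146
finger_force: 97.9
```

```bash
python3 kf.py 2 5 10 15 20 25 28 28 28 28 0 -28 -22
```

```text
t 12.30 p -0.0538 (model -0.0463 cmd -0.0525) x 0.7044 y -82.6 n 336 span 180 b -4.0 pred -26.4 Mx 0.062
t 12.35 p -0.0571 (model -0.0528 cmd -0.0525) x 0.7043 y -79.2 n 338 span 186 b 1.8 pred -19.8 Mx 0.003
now y -20.0 v 59 bias 0.0 xi-p 6.7 xi-TGT 14.0 sd [ 56.2  130.19   3.01]
SUGGEST first row 15.9, then 1 zero rows -> xi-TGT 8.4 y -23.6 p-TGT 24.4
```

```bash
cp trk.py trk_old.py; python3 - <<'E'
import cv2,numpy as np
im=cv2.imread("pics/last.png"); hsv=cv2.cvtColor(im,cv2.COLOR_BGR2HSV)
m=cv2.inRange(hsv,(5,130,120),(19,255,255)); n,l,st,c=cv2.connectedComponentsWithStats(m)
for i in range(1,n):
    if st[i,4]>15 and 150<c[i][0]<450 and c[i][1]>100: print(st[i],c[i].round())
crop=im[130:330,170:410]; b=crop.copy(); b[m[130:330,170:410]>0]=(255,0,255)
cv2.imwrite("pics/c1.png",cv2.resize(np.hstack([crop,b]),(800,333)))
E
```

```text
[    0   103   470   377 38815] [181. 297.]
[173 216  21  16 246] [183. 224.]
[244 232  11  15  90] [249. 239.]
[264 232  21  21 173] [275. 243.]
[174 234  28  17 266] [187. 241.]
```

View pics/c1.png

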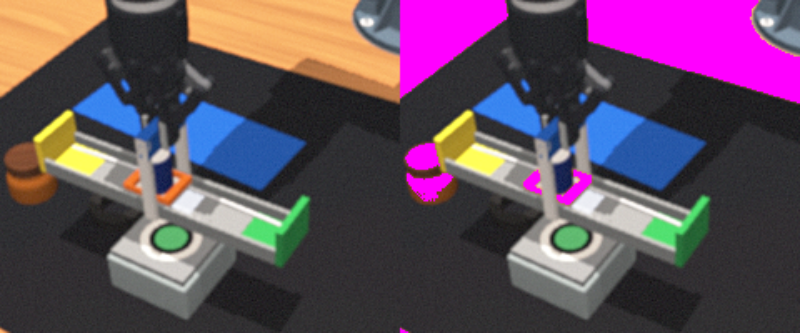

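The extra orange was the jar at about (187,230). The shuttle itself is already near the middle, so I'll filter by depth and measure again.

```bash
sed -i 's/m&=near&(G\[...,2\]<-.055)/m\&=near\&(abs(G[...,2]+.073)<.018)\&(abs(G[...,1])<.17)/' trk.py; sed -i 's/P\[0,0\]+1e-6/P[0,0]+.25e-6/; s/P\[0,0\]+1e-6/x/' kf.py; python3 kf.py 2
```

```text
t 12.40 p -0.0560 (model -0.0537 cmd -0.0525) x 0.7043 y -14.6 n 255 span 62 b 3.5 pred -17.7 Mx 0.012
t 12.45 p -0.0549 (model -0.0534 cmd -0.0525) x 0.7043 y -12.8 n 249 span 62 b 4.8 pred -12.5 Mx 0.046
now y -11.4 v 59 bias -0.0 xi-p 15.1 xi-TGT 23.0 sd [0.53 4.96 1.54]
SUGGEST first row 34.2, then 1 zero rows -> xi-TGT 13.8 y -33.1 p-TGT 42.7
```

apply_moves --increments '[[[0, 32, 0, 0, -1], [0, 0, 0, 0, -1]]]'

```text
t: 12.75
position: [0.7044, -0.0191, 0.2193]
ee_rot: [-0.0, -0.001, 1.0, 0.0]
wrist_force: [0.3, 0.2, -6.7]
gripper_width: 0.145
finger_force: 98.1
```

```bash
python3 kf.py 2 32 0
```

```text
t 12.75 p -0.0191 (model -0.0208 cmd -0.0205) x 0.7044 y -33.2 n 256 span 60 b -13.6 pred -34.0 Mx 0.069
t 12.80 p -0.0201 (model -0.0201 cmd -0.0205) x 0.7044 y -30.7 n 254 span 60 b -11.6 pred -30.9 Mx 0.096
now y -29.5 v 16 bias -0.5 xi-p -21.8 xi-TGT 18.8 sd [0.49 3.46 1.1 ]
SUGGEST first row -23.1, then 1 zero rows -> xi-TGT 11.3 y -5.2 p-TGT 17.4
```

apply_moves --increments '[[[0, -23, 0, 0, -1], [0, 0, 0, 0, -1]]]'

```text
t: 13.1
position: [0.7044, -0.0471, 0.2192]
ee_rot: [-0.0, 0.001, 1.0, -0.001]
wrist_force: [-0.8, 0.9, -5.8]
gripper_width: 0.145
finger_force: 98.2
```

```bash
python3 kf.py 2 -23 0
```

```text
t 13.10 p -0.0471 (model -0.0433 cmd -0.0435) x 0.7044 y -3.4 n 224 span 61 b 14.0 pred -1.6 Mx -0.031
t 13.15 p -0.0463 (model -0.0444 cmd -0.0435) x 0.7044 y -3.3 n 226 span 59 b 13.1 pred -4.3 Mx 0.060
now y -6.2 v -7 bias -0.1 xi-p -9.3 xi-TGT 7.5 sd [0.48 3.34 0.97]
SUGGEST first row -11.1, then 1 zero rows -> xi-TGT 4.5 y 1.3 p-TGT 6.4
```

apply_moves --increments '[[[0, -11, 0, 0, -1], [0, 0, 0, 0, -1]]]'

```text
t: 13.45
position: [0.7045, -0.0565, 0.2192]
ee_rot: [-0.0, 0.001, 1.0, -0.0]
wrist_force: [-0.3, 0.4, -5.9]
gripper_width: 0.144
finger_force: 98.3
```

```bash
python3 kf.py 3 -11 0
```

```text
t 13.45 p -0.0565 (model -0.0544 cmd -0.0545) x 0.7045 y 8.3 n 217 span 58 b 24.4 pred 3.9 Mx 0.008
t 13.50 p -0.0560 (model -0.0550 cmd -0.0545) x 0.7044 y 8.5 n 216 span 58 b 23.9 pred 7.7 Mx 0.008
now y 7.6 v 13 bias -1.3 xi-p 14.6 xi-TGT 20.8 sd [0.48 3.31 0.9 ]
SUGGEST first row 26.2, then 2 zero rows -> xi-TGT 12.5 y -16.6 p-TGT 32.7
```

apply_moves --increments '[[[0, 21, 0, 0, -1], [0, 0, 0, 0, -1]]]'

```text
t: 13.8
position: [0.7045, -0.0321, 0.2193]
ee_rot: [-0.0, -0.001, 1.0, 0.0]
wrist_force: [0.1, -0.6, -7.1]
gripper_width: 0.148
finger_force: 98.2
```

```bash
python3 kf.py 2 21 0
```

```text
t 13.80 p -0.0321 (model -0.0337 cmd -0.0335) x 0.7045 y -11.9 n 251 span 61 b 5.7 pred -11.8 Mx -0.013
t 13.85 p -0.0329 (model -0.0331 cmd -0.0335) x 0.7045 y -10.8 n 245 span 61 b 6.6 pred -10.8 Mx 0.046
now y -10.0 v 4 bias -1.3 xi-p -6.7 xi-TGT 20.9 sd [0.48 3.29 0.84]
SUGGEST first row 1.0, then 1 zero rows -> xi-TGT 12.6 y -11.9 p-TGT 28.5
```

apply_moves --increments '[[[0, 0, 0, 0, -1], [0, 0, 0, 0, -1]]]'

```text
t: 14.15
position: [0.7045, -0.0345, 0.2193]
ee_rot: [0.0, 0.0, 1.0, -0.0]
wrist_force: [1.0, -0.4, -7.2]
gripper_width: 0.145
finger_force: 98.3
```

```bash
python3 kf.py 2 0 0
```

```text
t 14.15 p -0.0345 (model -0.0335 cmd -0.0335) x 0.7045 y -7.7 n 244 span 61 b 9.9 pred -9.0 Mx 0.027
t 14.20 p -0.0346 (model -0.0338 cmd -0.0335) x 0.7045 y -7.7 n 240 span 61 b 10.0 pred -7.9 Mx 0.015
now y -8.8 v -5 bias -1.6 xi-p -9.3 xi-TGT 17.9 sd [0.48 3.27 0.79]
SUGGEST first row -5.1, then 1 zero rows -> xi-TGT 10.8 y -7.2 p-TGT 22.4
```

apply_moves --increments '[[[0, -4, 0, 0, -1], [0, 0, 0, 0, -1]]]'

```text
t: 14.5
position: [0.7045, -0.0389, 0.2193]
ee_rot: [-0.0, 0.0, 1.0, -0.0]
wrist_force: [0.2, -0.6, -6.7]
gripper_width: 0.149
finger_force: 98.2
```

```bash
python3 kf.py 2 -4 0
```

```text
t 14.50 p -0.0389 (model -0.0375 cmd -0.0375) x 0.7045 y -3.4 n 221 span 59 b 13.3 pred -5.7 Mx -0.019
t 14.55 p -0.0388 (model -0.0379 cmd -0.0375) x 0.7045 y -4.2 n 232 span 60 b 12.6 pred -4.0 Mx 0.044
now y -5.4 v -6 bias -1.9 xi-p -6.1 xi-TGT 17.0 sd [0.47 3.26 0.75]
SUGGEST first row -0.8, then 1 zero rows -> xi-TGT 10.2 y -8.2 p-TGT 22.7
```

apply_moves --increments '[[[0, -2, 0, 0, -1], [0, 0, 0, 0, -1]]]'

```text
t: 14.85
position: [0.7045, -0.0405, 0.2193]
ee_rot: [0.0, 0.0, 1.0, -0.0]
wrist_force: [-0.5, 0.5, -6.7]
gripper_width: 0.146
finger_force: 98.2
```

```bash
python3 kf.py 2 -2 0
```

```text
t 14.85 p -0.0405 (model -0.0395 cmd -0.0395) x 0.7045 y -4.0 n 233 span 60 b 12.7 pred -4.7 Mx 0.017
t 14.90 p -0.0405 (model -0.0398 cmd -0.0395) x 0.7045 y -4.9 n 238 span 61 b 12.8 pred -4.5 Mx 0.001
now y -6.0 v -10 bias -2.0 xi-p -8.7 xi-TGT 12.6 sd [0.47 3.24 0.71]
SUGGEST first row -6.9, then 1 zero rows -> xi-TGT 7.5 y -3.4 p-TGT 14.6
```

apply_moves --increments '[[[0, -7, 0, 0, -1], [0, 0, 0, 0, -1]]]'

```text
t: 15.2
position: [0.7044, -0.048, 0.2193]
ee_rot: [-0.0, 0.0, 1.0, -0.0]
wrist_force: [0.3, 0.0, -6.5]
gripper_width: 0.148
finger_force: 98.3
```

```bash
python3 kf.py 3 -7 0
```

```text
t 15.20 p -0.0480 (model -0.0464 cmd -0.0465) x 0.7044 y 2.3 n 212 span 59 b 18.8 pred -0.6 Mx -0.000
t 15.25 p -0.0478 (model -0.0469 cmd -0.0465) x 0.7045 y 2.0 n 208 span 60 b 18.6 pred 1.6 Mx -0.057
now y 0.8 v -0 bias -2.4 xi-p 3.2 xi-TGT 17.4 sd [0.47 3.23 0.68]
SUGGEST first row 9.3, then 2 zero rows -> xi-TGT 10.4 y -10.6 p-TGT 23.8
```

apply_moves --increments '[[[0, 8, 0, 0, -1], [0, 0, 0, 0, -1]]]'

```text
t: 15.55
position: [0.7045, -0.0385, 0.2193]
ee_rot: [-0.0, -0.0, 1.0, 0.0]
wrist_force: [0.7, -0.4, -6.1]
gripper_width: 0.146
finger_force: 98.3
```

```bash
python3 kf.py 2 8 0
```

```text
t 15.55 p -0.0385 (model -0.0386 cmd -0.0385) x 0.7045 y -7.3 n 242 span 61 b 10.0 pred -7.6 Mx -0.023
t 15.60 p -0.0388 (model -0.0385 cmd -0.0385) x 0.7045 y -7.0 n 236 span 61 b 10.2 pred -7.1 Mx -0.037
now y -7.4 v -3 bias -2.5 xi-p -6.5 xi-TGT 16.0 sd [0.47 3.23 0.66]
SUGGEST first row -1.5, then 1 zero rows -> xi-TGT 9.6 y -8.5 p-TGT 21.0
```

apply_moves --increments '[[[0, -2, 0, 0, -1], [0, 0, 0, 0, -1]]]'

```text
t: 15.9
position: [0.7045, -0.0417, 0.2193]
ee_rot: [-0.0, 0.0, 1.0, -0.0]
wrist_force: [-1.5, 0.1, -7.2]
gripper_width: 0.142
finger_force: 98.2
```

```bash
python3 kf.py 2 -2 0
```

```text
t 15.90 p -0.0417 (model -0.0405 cmd -0.0405) x 0.7045 y -4.5 n 233 span 60 b 12.3 pred -5.8 Mx 0.049
t 15.95 p -0.0416 (model -0.0408 cmd -0.0405) x 0.7045 y -5.3 n 235 span 61 b 12.3 pred -4.9 Mx 0.006
now y -6.3 v -7 bias -2.6 xi-p -6.8 xi-TGT 13.4 sd [0.47 3.22 0.64]
SUGGEST first row -3.7, then 1 zero rows -> xi-TGT 8.1 y -6.1 p-TGT 16.8
```

apply_moves --increments '[[[0, -4, 0, 0, -1], [0, 0, 0, 0, -1]]]'

```text
t: 16.25
position: [0.7045, -0.0458, 0.2193]
ee_rot: [0.0, 0.0, 1.0, -0.0]
wrist_force: [0.1, 0.1, -6.2]
gripper_width: 0.145
finger_force: 98.2
```

```bash
python3 kf.py 2 -4 0
```

```text
t 16.25 p -0.0458 (model -0.0445 cmd -0.0445) x 0.7045 y -2.1 n 229 span 60 b 14.4 pred -3.4 Mx 0.014
t 16.30 p -0.0457 (model -0.0448 cmd -0.0445) x 0.7045 y -3.2 n 226 span 61 b 14.4 pred -2.7 Mx 0.036
now y -4.2 v -7 bias -2.7 xi-p -4.7 xi-TGT 11.5 sd [0.47 3.21 0.62]
SUGGEST first row -1.5, then 1 zero rows -> xi-TGT 6.9 y -6.0 p-TGT 15.0
```

apply_moves --increments '[[[0, -3, 0, 0, -1], [0, 0, 0, 0, -1]]]'

```text
t: 16.6
position: [0.7045, -0.0486, 0.2193]
ee_rot: [-0.0, 0.0, 1.0, -0.0]
wrist_force: [0.0, 0.7, -5.8]
gripper_width: 0.15
finger_force: 98.2
```

```bash
python3 kf.py 2 -3 0
```

```text
t 16.60 p -0.0486 (model -0.0475 cmd -0.0475) x 0.7045 y -0.9 n 215 span 60 b 16.0 pred -2.3 Mx 0.023
t 16.65 p -0.0485 (model -0.0478 cmd -0.0475) x 0.7045 y -1.0 n 217 span 60 b 15.5 pred -1.3 Mx -0.010
now y -2.0 v -2 bias -2.9 xi-p -0.2 xi-TGT 13.0 sd [0.47 3.21 0.6 ]
SUGGEST first row 6.1, then 1 zero rows -> xi-TGT 7.8 y -10.1 p-TGT 19.6
```

apply_moves --increments '[[[0, 4, 0, 0, -1], [0, 0, 0, 0, -1]]]'

```text
t: 16.95
position: [0.7045, -0.0439, 0.2193]
ee_rot: [0.0, -0.0, 1.0, 0.0]
wrist_force: [0.4, 0.5, -6.5]
gripper_width: 0.141
finger_force: 98.2
```

```bash
python3 kf.py 2 4 0
```

```text
t 16.95 p -0.0439 (model -0.0435 cmd -0.0435) x 0.7045 y -6.5 n 234 span 61 b 11.1 pred -6.6 Mx -0.029
t 17.00 p -0.0441 (model -0.0436 cmd -0.0435) x 0.7045 y -6.5 n 231 span 60 b 10.6 pred -6.6 Mx -0.001
now y -7.2 v -6 bias -2.9 xi-p -7.1 xi-TGT 10.2 sd [0.47 3.21 0.59]
SUGGEST first row -5.7, then 1 zero rows -> xi-TGT 6.1 y -4.5 p-TGT 11.8
```

apply_moves --increments '[[[0, -5, 0, 0, -1], [0, 0, 0, 0, -1]]]'

```text
t: 17.3
position: [0.7045, -0.05, 0.2193]
ee_rot: [-0.0, 0.0, 1.0, -0.0]
wrist_force: [0.6, -0.2, -6.1]
gripper_width: 0.149
finger_force: 98.2
```

```bash
python3 kf.py 2 -5 0
```

```text
t 17.30 p -0.0500 (model -0.0485 cmd -0.0485) x 0.7045 y -1.7 n 223 span 61 b 15.7 pred -2.9 Mx -0.016
t 17.35 p -0.0498 (model -0.0489 cmd -0.0485) x 0.7045 y -1.5 n 219 span 60 b 15.4 pred -2.3 Mx 0.028
now y -2.9 v -3 bias -3.1 xi-p -1.3 xi-TGT 10.9 sd [0.47 3.2  0.57]
SUGGEST first row 3.3, then 1 zero rows -> xi-TGT 6.5 y -8.3 p-TGT 15.8
```

apply_moves --increments '[[[0, 2, 0, 0, -1], [0, 0, 0, 0, -1]]]'

```text
t: 17.65
position: [0.7045, -0.0472, 0.2193]
ee_rot: [-0.0, -0.0, 1.0, -0.0]
wrist_force: [-0.2, 0.5, -6.8]
gripper_width: 0.146
finger_force: 98.2
```

```bash
python3 kf.py 2 2 0
```

```text
t 17.65 p -0.0472 (model -0.0465 cmd -0.0465) x 0.7045 y -4.8 n 236 span 61 b 12.5 pred -5.6 Mx -0.024
t 17.70 p -0.0472 (model -0.0467 cmd -0.0465) x 0.7045 y -4.7 n 230 span 61 b 12.8 pred -5.0 Mx 0.008
now y -5.5 v -3 bias -3.1 xi-p -3.9 xi-TGT 10.4 sd [0.47 3.2  0.56]
SUGGEST first row -0.6, then 1 zero rows -> xi-TGT 6.3 y -7.0 p-TGT 13.9
```

apply_moves --increments '[[[0, -1, 0, 0, -1], [0, 0, 0, 0, -1]]]'

```text
t: 18.0
position: [0.7045, -0.0485, 0.2193]
ee_rot: [-0.0, 0.0, 1.0, -0.0]
wrist_force: [-0.8, -0.2, -6.0]
gripper_width: 0.146
finger_force: 98.2
```

```bash
python3 kf.py 2 -1 0
```

```text
t 18.00 p -0.0485 (model -0.0475 cmd -0.0475) x 0.7045 y -2.8 n 227 span 59 b 13.7 pred -4.9 Mx -0.047
t 18.05 p -0.0485 (model -0.0478 cmd -0.0475) x 0.7045 y -3.7 n 229 span 60 b 13.2 pred -3.1 Mx 0.002
now y -4.2 v -1 bias -3.3 xi-p -1.6 xi-TGT 11.7 sd [0.47 3.2  0.55]
SUGGEST first row 3.4, then 1 zero rows -> xi-TGT 7.0 y -9.3 p-TGT 16.9
```

apply_moves --increments '[[[0, 2, 0, 0, -1], [0, 0, 0, 0, -1]]]'

```text
t: 18.35
position: [0.7045, -0.0462, 0.2193]
ee_rot: [0.0, -0.0, 1.0, -0.0]
wrist_force: [0.2, 0.5, -6.6]
gripper_width: 0.143
finger_force: 98.2
```

```bash
python3 kf.py 2 2 0
```

```text
t 18.35 p -0.0462 (model -0.0455 cmd -0.0455) x 0.7045 y -6.0 n 233 span 60 b 11.3 pred -6.5 Mx -0.034
t 18.40 p -0.0463 (model -0.0457 cmd -0.0455) x 0.7045 y -6.0 n 234 span 60 b 11.2 pred -6.1 Mx 0.015
now y -6.8 v -4 bias -3.3 xi-p -5.4 xi-TGT 9.9 sd [0.47 3.19 0.54]
SUGGEST first row -3.3, then 1 zero rows -> xi-TGT 5.9 y -5.9 p-TGT 12.2
```

apply_moves --increments '[[[0, -3, 0, 0, -1], [0, 0, 0, 0, -1]]]'

```text
t: 18.7
position: [0.7045, -0.0497, 0.2193]
ee_rot: [-0.0, 0.0, 1.0, -0.0]
wrist_force: [0.3, 0.2, -6.6]
gripper_width: 0.149
finger_force: 98.2
```

```bash
python3 kf.py 2 -3 0
```

```text
t 18.70 p -0.0497 (model -0.0485 cmd -0.0485) x 0.7045 y -3.6 n 228 span 61 b 13.6 pred -4.3 Mx 0.019
t 18.75 p -0.0497 (model -0.0488 cmd -0.0485) x 0.7045 y -3.7 n 228 span 61 b 13.4 pred -4.0 Mx -0.045
now y -4.9 v -5 bias -3.4 xi-p -3.8 xi-TGT 8.4 sd [0.47 3.19 0.53]
SUGGEST first row -1.8, then 1 zero rows -> xi-TGT 5.0 y -5.6 p-TGT 10.7
```

Over four seconds have passed inside the window (y between about -7 and +2 since t = 14.5, and earlier too). I'll plan the gentle run to green next, with the tray giving way ahead of the shuttle.

```bash
python3 - <<'E'
import json,numpy as np
S=json.load(open("kf.json"))
def sim(rows,dv):
    s,v,b=S["x"]; v+=dv; p=S["p"];pc=S["pc"];h=.001;hit=None;o=[]
    for k in rows:
        for i in range(125):
            pc+=k/125e3; pn=p+(pc-p)*h/.04; pv=(pn-p)/h; p=pn
            v+=4.9*(s-p-b)*h; s+=v*h
            if s-p>.12:
                if hit is None: hit=round((v-pv)*1e3),round(v*1e3),len(o)
                s=p+.12; v=min(v,pv)
        o.append(round((s-p)*1e3))
    print("dv",dv,"p",round(p,3),"hit(rel,abs,row)",hit,o)
for R in ([-18,0,0,0,0,4,8,12,16,20,24,28,28,24,20,16,12,8,4,0],[-16,0,0,0,4,8,12,16,20,24,28,32,32,28,24,20,16,12,8,4,0]):
    for dv in(-.006,0,.006): sim(R,dv)
E
```

```text
dv -0.006 p 0.157 hit(rel,abs,row) None [6, 10, 11, 12, 15, 16, 15, 11, 5, -5, -19, -39, -63, -88, -116, -148, -188, -237, -301, -384]
dv 0 p 0.157 hit(rel,abs,row) None [7, 12, 14, 16, 20, 23, 24, 24, 21, 16, 9, -2, -13, -23, -30, -35, -38, -40, -41, -41]
dv 0.006 p 0.157 hit(rel,abs,row) (334, 415, 17) [8, 14, 16, 20, 25, 30, 34, 36, 37, 38, 37, 36, 36, 43, 56, 79, 111, 120, 120, 120]
dv -0.006 p 0.223 hit(rel,abs,row) None [5, 8, 9, 10, 9, 5, -2, -14, -30, -52, -82, -121, -172, -232, -306, -400, -520, -676, -879, -1146, -1497]
dv 0 p 0.223 hit(rel,abs,row) None [5, 10, 11, 13, 14, 12, 7, -1, -13, -30, -53, -84, -122, -167, -220, -286, -370, -478, -619, -803, -1045]
dv 0.006 p 0.223 hit(rel,abs,row) None [6, 12, 14, 17, 19, 19, 16, 11, 3, -9, -25, -47, -73, -102, -134, -173, -221, -281, -359, -460, -592]
```

apply_moves --increments '[[[0, -24, 0, 0, -1], [0, 0, 0, 0, -1], [0, 0, 0, 0, -1]]]'

```text
t: 19.18
position: [0.7045, -0.074, 0.2192]
ee_rot: [0.0, 0.001, 1.0, 0.0]
wrist_force: [0.1, -0.0, -6.0]
gripper_width: 0.151
finger_force: 98.2
```

```bash
python3 kf.py 2 -24 0 0; cat > plan.py <<'E'
import json,numpy as np
S=json.load(open("kf.json"))
def sim(rows,dv):
    s,v,b=S["x"]; v+=dv; p=S["p"];pc=S["pc"];h=.001;hit=None;o=[]
    for k in rows:
        for i in range(125):
            pc+=k/125e3; pn=p+(pc-p)*h/.04; pv=(pn-p)/h; p=pn
            v+=4.9*(s-p-b)*h; s+=v*h
            if s-p>.12:
                if hit is None: hit=round((v-pv)*1e3),round(v*1e3),len(o)
                s=p+.12; v=min(v,pv)
        o.append(round((s-p)*1e3))
    return "dv %.3f p %.3f"%(dv,p),"hit(rel,abs,row)",hit,o
for a in (2,3,4):
  for n0 in (0,1,2,3,4):
    R=[0]*n0+[a*i for i in range(1,13)]+[12*a]*4
    print(a,n0,*sim(R,-.004)); print(a,n0,*sim(R,.004))
E
python3 plan.py
```

```text
t 19.18 p -0.0740 (model -0.0725 cmd -0.0725) x 0.7045 y 25.1 n 271 span 61 b 42.3 pred 22.3 Mx -0.102
t 19.23 p -0.0737 (model -0.0729 cmd -0.0725) x 0.7044 y 26.8 n 266 span 61 b 43.9 pred 26.4 Mx -0.103
now y 28.0 v 48 bias -3.6 xi-p 53.3 xi-TGT 41.5 sd [0.47 3.25 0.52]
SUGGEST first row 102.3, then 1 zero rows -> xi-TGT 24.9 y -63.5 p-TGT 90.7
2 0 dv -0.004 p 0.172 hit(rel,abs,row) (219, 344, 7) [33, 39, 47, 56, 68, 84, 104, 120, 120, 120, 120, 120, 120, 120, 120, 120]
2 0 dv 0.004 p 0.172 hit(rel,abs,row) (221, 338, 7) [34, 41, 50, 61, 75, 93, 116, 120, 120, 120, 120, 120, 120, 120, 120, 120]
2 1 dv -0.004 p 0.172 hit(rel,abs,row) (224, 318, 6) [34, 43, 53, 65, 80, 100, 120, 120, 120, 120, 120, 120, 120, 120, 120, 120, 120]
2 1 dv 0.004 p 0.172 hit(rel,abs,row) (223, 314, 6) [36, 45, 56, 70, 87, 110, 120, 120, 120, 120, 120, 120, 120, 120, 120, 120, 120]
2 2 dv -0.004 p 0.172 hit(rel,abs,row) (227, 300, 6) [34, 44, 56, 71, 89, 113, 120, 120, 120, 120, 120, 120, 120, 120, 120, 120, 120, 120]
2 2 dv 0.004 p 0.172 hit(rel,abs,row) (234, 297, 5) [36, 46, 60, 76, 96, 120, 120, 120, 1
[... 2655 characters left out ...]
it(rel,abs,row) (187, 345, 6) [36, 46, 58, 71, 85, 102, 120, 120, 120, 120, 120, 120, 120, 120, 120, 120, 120, 120]
4 3 dv -0.004 p 0.417 hit(rel,abs,row) (193, 312, 6) [34, 44, 58, 73, 90, 111, 120, 120, 120, 120, 120, 120, 120, 120, 120, 120, 120, 120, 120]
4 3 dv 0.004 p 0.417 hit(rel,abs,row) (209, 305, 6) [36, 46, 61, 78, 97, 120, 120, 120, 120, 120, 120, 120, 120, 120, 120, 120, 120, 120, 120]
4 4 dv -0.004 p 0.417 hit(rel,abs,row) (223, 285, 5) [34, 44, 58, 76, 97, 120, 120, 120, 120, 120, 120, 120, 120, 120, 120, 120, 120, 120, 120, 120]
4 4 dv 0.004 p 0.417 hit(rel,abs,row) (223, 282, 5) [36, 46, 61, 81, 104, 120, 120, 120, 120, 120, 120, 120, 120, 120, 120, 120, 120, 120, 120, 120]
```

apply_moves --increments '[[[0, 0, 0, 0, -1], [0, 0, 0, 0, -1], [0, 4, 0, 0, -1], [0, 8, 0, 0, -1], [0, 12, 0, 0, -1], [0, 16, 0, 0, -1], [0, 20, 0, 0, -1], [0, 22, 0, 0, -1], [0, 22, 0, 0, -1], [0, 20, 0, 0, -1], [0, 16, 0, 0, -1], [0, 12, 0, 0, -1]]]'

```text
t: 20.78
position: [0.7044, 0.0797, 0.2192]
ee_rot: [-0.0, -0.0, 1.0, -0.0]
wrist_force: [-0.8, -0.4, -5.8]
gripper_width: 0.145
finger_force: 98.5
```

apply_moves --increments '[[[0, 8, 0, 0, -1], [0, 4, 0, 0, -1], [0, 0, 0, 0, -1], [0, 0, 0, 0, -1]]]'

```text
t: 21.28
position: [0.7045, 0.0901, 0.2193]
ee_rot: [-0.0, 0.0, 1.0, -0.0]
wrist_force: [0.5, 0.5, -6.6]
gripper_width: 0.146
finger_force: 98.5
```

```bash
python3 - <<'E'
from trk import *
for i in range(2):
    a=meas(.0035,save="pics/green.png"); print(a["t"],a["p"].round(4),"y",a["o"],a["n"],a["span"],a["M"].round(3),np.round(a["q"],4))
p=a["pic"]
print([(t,round(c["p"],2),W(p,c["centre"]).round(4).tolist()) for t in("seat","capacitor","lens","mat") for c in spot_point(p,t)[:1]])
m=cut_out(p,"mat")[0]["pixels"]; P=grid(p)[m&(p["z_map"]>0)]; P=P[abs(P[:,2])<.01]
print("mat",cv2.minAreaRect(P[:,:2].astype(np.float32)*1000))
im=cv2.imread("pics/green.png");u,v=map(int,px(p,a["p"]-[0,0,.06])); cv2.imwrite("pics/green_c.png",cv2.resize(im[max(v-90,0):v+90,max(0,u-120):u+120],(640,480)))
E
```

```text
21.275 [0.7045 0.0901 0.2193] y 0.11517040416769558 156 0.05553176610271686 [-0.389 -0.054  0.02 ] [-0.e+00  4.e-04  1.e+00 -1.e-04]
21.325 [0.7045 0.0901 0.2193] y 0.1151214768795844 154 0.05541412662445484 [-0.374 -0.027  0.017] [-0.e+00  4.e-04  1.e+00 -1.e-04]
[('seat', 0.76, [0.7092, 0.2054, 0.1343]), ('capacitor', 0.84, [0.7001, 0.2105, 0.1344]), ('mat', 0.64, [0.4561, -0.2105, 0.0033])]
mat ((451.54425048828125, -208.43887329101562), (346.34918212890625, 135.47650146484375), 86.3609848022461)
```

View pics/green_c.png

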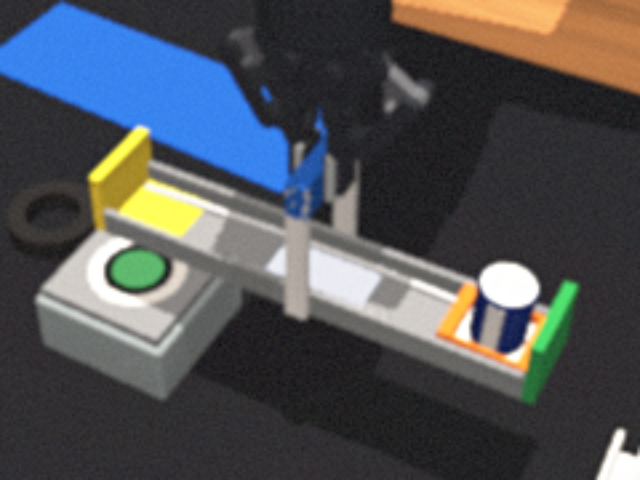

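The capacitor is upright on the shuttle at the green end, at crop px (508,305). I'll carry the tray to the mat, decelerating softly.

apply_moves --increments '[[[-8, -10, 0, 0, -1], [-16, -20, 0, -0.5, -1], [-24, -28, 0, -0.5, -1], [-28, -32, 0, -0.5, -1], [-28, -32, 0, -0.5, -1], [-28, -32, 0, -0.5, -1], [-28, -32, 0, -0.5, -1], [-24, -28, 0, -0.5, -1], [-22, -24, 0, -0.5, -1], [-20, -20, 0, 0, -1], [-14, -16, 0, 0, -1], [-8, -12, 0, 0, -1]]]'

```text
t: 23.12
position: [0.4552, -0.1962, 0.2197]
ee_rot: [0.0, 0.035, 0.999, -0.0]
wrist_force: [0.2, 0.2, -5.7]
gripper_width: 0.143
finger_force: 98.6
```

apply_moves --increments '[[[-1.5, -8, 0, 0, -1], [0, -4, 0, 0, -1], [0, -1, 0, 0, -1], [0, 0, 0, 0, -1], [0, 0, -4, 0, -1], [0, 0, -8, 0, -1], [0, 0, -12, 0, -1], [0, 0, -14, 0, -1], [0, 0, -12, 0, -1], [0, 0, -8, 0, -1], [0, 0, -4, 0, -1], [0, 0, 0, 0, -1]]]'

```text
t: 24.62
position: [0.455, -0.2084, 0.1572]
ee_rot: [-0.0, 0.035, 0.999, -0.0]
wrist_force: [0.4, 0.7, -6.5]
gripper_width: 0.142
finger_force: 98.4
```

```bash
python3 - <<'E'
from h import *
s=monitor.sense(); print(s["t"],s["position"],s["ee_rot"],s["moment"])
p=optics.get_image("scene")
print([(t,round(c["p"],2),W(p,c["centre"]).round(4).tolist()) for t in("seat","capacitor","tray","handle","mat") for c in spot_point(p,t)[:1]])
cv2.imwrite("pics/mat.png",cv2.resize(p["image"][110:310,160:400,::-1],(600,500)))
E
```

```text
24.625 [ 0.4549915  -0.20840101  0.15717293] [-6.06785674e-05  3.49967799e-02  9.99387423e-01 -2.62829156e-05] [-0.34851547 -0.00247304  0.01089231]
[('seat', 0.6, [0.4608, -0.0883, 0.072]), ('capacitor', 0.53, [0.4646, -0.0864, 0.0729]), ('tray', 0.71, [0.4521, -0.2143, 0.0577]), ('handle', 0.57, [0.4536, -0.2089, 0.1594]), ('mat', 0.69, [0.4528, -0.2078, 0.004])]
```

View pics/mat.png

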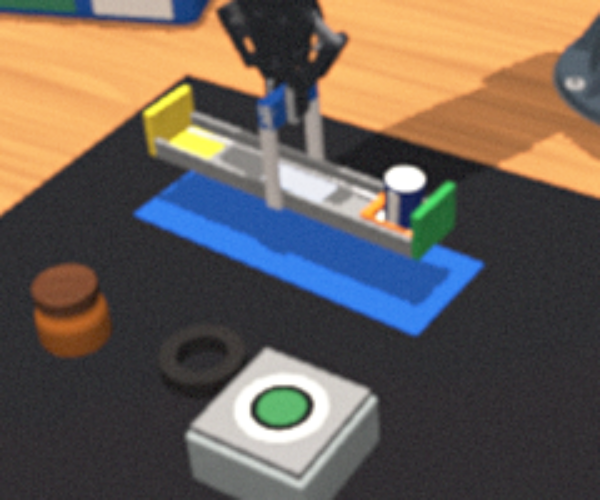

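The tray hangs over the mat, parallel to it and centred above it, with the shuttle at green at (405,195). I'll lower it slowly.

apply_moves --increments '[[[0, 0, -6, 0, -1], [0, 0, -10, 0, -1], [0, 0, -12, 0, -1], [0, 0, -10, 0, -1], [0, 0, -6, 0, -1], [0, 0, -4, 0, -1], [0, 0, -2, 0, -1], [0, 0, -2, 0, -1], [0, 0, -1, 0, -1], [0, 0, -1, 0, -1], [0, 0, 0, 0, -1]]]'

```text
t: 26.3
position: [0.455, -0.2084, 0.1033]
ee_rot: [0.0, 0.035, 0.999, -0.0]
wrist_force: [0.3, -0.2, -6.8]
gripper_width: 0.152
finger_force: 98.4
```

apply_moves --increments '[[[0, 0, -1, 0, -1], [0, 0, -1, 0, -1], [0, 0, 0, 0, -1]]]'

```text
t: 26.68
position: [0.4553, -0.2087, 0.1017]
ee_rot: [0.0, 0.035, 0.999, -0.0]
wrist_force: [-0.8, -2.6, -0.6]
gripper_width: 0.146
finger_force: 99.4
```

apply_moves --increments '[[[0, 0, -0.5, 0, -1], [0, 0, 0, 0, -1], [0, 0, 0, 0, 0.0], [0, 0, 0, 0, 0.3], [0, 0, 0, 0, 0.6], [0, 0, 0, 0, 1], [0, 0, 0, 0, 1], [0, 0, 0, 0, 1]]]' --force 20

```text
t: 27.68
position: [0.455, -0.2084, 0.1008]
ee_rot: [-0.0, 0.035, 0.999, -0.0]
wrist_force: [-0.2, -0.1, 0.1]
gripper_width: 1.0
finger_force: 0.0
```

apply_moves --increments '[[[0, 0, 10, 0, 1], [0, 0, 20, 0, 1], [0, 0, 30, 0, 1], [0, 0, 30, 0, 1], [0, 0, 30, 0, 1], [0, 0, 20, 0, 1], [0, 0, 0, 0, 1], [0, 0, 0, 0, 1]]]'

```text
t: 28.68
position: [0.4547, -0.2083, 0.2402]
ee_rot: [-0.0, 0.035, 0.999, 0.0]
wrist_force: [-0.1, 0.5, 0.5]
gripper_width: 0.998
finger_force: 0.0
```

```bash
python3 - <<'E'
from h import *
s=monitor.sense(); print(s["t"],s["position"],s["gripper_width"])
for n in("scene","top"):
    p=optics.get_image(n)
    print([(t,round(c["p"],2),W(p,c["centre"]).round(4).tolist()) for t in("seat","capacitor","tray","handle","mat","jar","tape") for c in spot_point(p,t)[:1]])
    if n=="scene": cv2.imwrite("pics/end.png",cv2.resize(p["image"][110:310,160:400,::-1],(600,500)))
E
```

```text
28.675 [ 0.45467308 -0.20827123  0.24023611] 0.9983722870728715
[('seat', 0.65, [0.4645, -0.0936, 0.0198]), ('capacitor', 0.83, [0.4619, -0.0884, 0.0187]), ('tray', 0.93, [0.4537, -0.2135, 0.0047]), ('mat', 0.86, [0.4577, -0.2115, 0.0046]), ('jar', 0.76, [0.6665, -0.313, 0.0026]), ('tape', 0.88, [0.6468, -0.1819, 0.0008])]
[('seat', 0.59, [0.4591, -0.0926, 0.0215]), ('capacitor', 0.68, [0.4613, -0.0894, 0.0194]), ('tray', 0.8, [0.4546, -0.2109, 0.0023]), ('handle', 0.55, [0.4537, -0.2097, 0.1063]), ('mat', 0.76, [0.4531, -0.2073, -0.0016]), ('jar', 0.87, [0.6674, -0.3119, 0.001]), ('tape', 0.65, [0.6458, -0.1874, 0.0004])]
```

View pics/end.png

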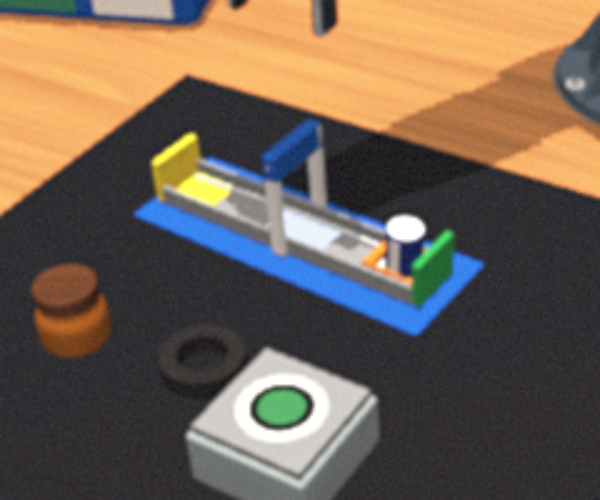

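The tray stands square in the middle of the mat, released, with the capacitor upright at the green end at (405,245). I'm handing in.

```bash
python3 -c "
from bench import r; print(r.sign_off())"
```

```text
the job is handed in; nothing more can be done
None
```

Job handed in, no verdict shown: by my camera tracking the shuttle held over the lens for more than 4 s, then ran to green, and the tray is released square on the mat with the capacitor upright; but the move tool has no tilt axis, so I moved the shuttle by accelerating the lifted tray along its length, not by tilting it as you asked.

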